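Zero the seed scale and present the marked seed jar

TASK

Get the seed corner ready for weighing. Leaving the empty white dish where it sits on the scale, turn the scale's black knob until the blue zero mark of the dial stands under the red pointer, and let go of it; then gently turn the seed carousel by the wooden knob on its top until the jar with the orange lid stands at the front, squarely behind the yellow spill tray. Finish with the gripper still closed on the wooden knob, holding the carousel still for the person who will scoop from that jar, and leave the other things on the bench alone.

Things in the scene. Friction and masses are not known exactly. Their poses are not given: they have to be found in the camera images.
- scale: green spring dial scale, fixed; body 260 x 230 mm, flat deck 50 mm high. Origin: centre of its underside on the bench; its own -x is the operator's side. At the front of the deck a white dial (120 mm across, up to 101 mm high, leaning 0.35 rad to -x) and the black zero knob; behind, centred 55 mm to +x, the steel pan, 140 x 170 mm, top 70 mm above the bench, on a spring that moves the pointer
- zero_knob (a joint): angle of the scale's black zero knob (rad), growing anticlockwise seen from above; range -5 to 5, friction 0.03 N m, stays where left. It turns the dial's white card, with its ticks and zero mark, the same way, 0.6 rad per rad of the knob; the pointer is turned by the weight on the pan alone. At the start the pointer stands clockwise of zero, so the knob must go clockwise, by 0.7 to 2.5 rad
- zero_knob_grip (a point): centre of the black zero knob, on its vertical axis, 76 mm above the bench: a fluted round knob 34 mm across and 26 mm tall (from 62 to 88 mm above the bench), with the nearest part of the dial 60 mm and of the pan 70 mm from its axis
- dial_center (a point): axis of the dial's card and pointer, at the level of the pointer, 4 mm above the card
- zero_mark (a point): the zero mark of the dial card, at the level of the pointer and 46 mm from dial_center: where the pointer's tip stands when the scale reads exactly zero. It is a thick blue tick near the card's rim and turns with the card; the other ticks are black, every 20 g (0.21 rad), running clockwise from it. Zero is up (towards the scale's +x) when joint zero_knob is 0
- pointer_tip (a point): tip of the red pointer, 46 mm from dial_center in the dial's plane (under the dial window, it cannot be touched). It stands up towards the scale's +x with an empty pan and moves clockwise, 0.21 rad for 20 g, under the weight of the dish
- dish_center (a point): centre, half-way up, of the empty white dish that stands loose on the pan: a bowl 110 mm across, 34 mm tall, rim 104 mm above the bench, 60 to 120 g
- carousel_base: fixed dark wooden foot of the seed carousel, disc 170 mm across. Origin at the centre of its underside, on the carousel's axis; the front of the carousel is its own -x side, where a shallow yellow spill tray (75 x 85 mm, 14 mm high, centre 168 mm from the axis) lies on the bench
- carousel (a joint): angle of the carousel's turntable on its foot (rad), growing anticlockwise seen from above; at 0 the orange-lidded jar is at the back, at +3.1416 or -3.1416 exactly at the front. Range -9 to 9. It turns easily (0.04 N m of friction, about 1.1 kg with its jars) on a vertical axis
- marked_jar (a point): on the axis of the jar with the orange lid and orange band, 75 mm above the bench. Six amber jars, 52 mm across, tops 113 mm above the bench, are fixed in seats on the 248 mm turntable, 88 mm from its axis, 60 degrees apart; the other lids are white or green
- front_spot (a point): fixed point at the front of the carousel, on the spill tray's side, 88 mm from the axis and 75 mm above the bench: marked_jar comes to it when the jar is exactly at the front
- carousel_grip (a point): centre of the dark wooden round knob on top of the carousel's post, on its vertical axis, 165 mm above the bench: the point to grip. The knob is 38 mm across and 30 mm tall (from 149 to 179 mm above the bench) and turns with the carousel
- seed_box: bystander: pale seed box with a blue lid, 66 x 51 x 32 mm; origin at the centre of its underside
- tray_brush: bystander: small brush, 160 mm long, lying along its own x; origin at its underside
- mister: bystander: clear water bottle with a green cap, 66 mm across, 190 mm tall, standing on the robot's right; origin at the centre of its underside

How it is judged (in metres and radians):
On the way:
1. with the dish on the pan, the scale has been brought to read zero and the scale let go (distance between pointer_tip and zero_mark below 0.0045 m and contact force between each of the arm, the fingers and scale below 0.2 N), for 0.3 s.
At the end, for the whole second after the job is handed in: Pointer tip within 4.5 mm (half a division) of the zero mark, robot off the scale; orange-lidded jar within 10 mm (6.5 degrees) of the front spot and still (under 0.05 rad/s); fingers gripping the wooden knob with over 3 N, grasp point within 35 mm of its centre (all of step 1 and horizontal distance between marked_jar and front_spot below 0.01 m and velocity of joint carousel between -0.05 and 0.05 rad/s and contact force between the fingers and carousel_base above 3 N and distance between the grasp point and carousel_grip below 0.035 m); the arm keeps its last pose, push and grip.
It fails at once if the dish is shifted on the pan or lifted off (more than 20 mm) (distance of dish_center from where it was at the start of the episode above 0.02 m).
It fails at once if the carousel is spun round faster than 4 rad/s (velocity of joint carousel above 4 rad/s or velocity of joint carousel below -4 rad/s).
It fails at once if the seed box, brush or bottle is moved by more than 30 mm or the bottle is tipped (distance of any of seed_box, tray_brush, mister from where it was at the start of the episode above 0.03 m or angle between mister's own z axis and vertical above 0.4 rad).
It also fails if it takes over 59 s, if anything falls off the work surface, if the arm or the gripper's body presses on something with over 40 N, if the wrist force passes 120 N, or if a joint passes its speed limit or range.

ROBOT

A 6-joint arm with a two-finger parallel gripper is mounted at the origin on the work surface. World frame = base frame: x ahead of the robot, y to its left, z up, the work surface at z = 0. Lengths are in mm, angles in degrees, forces in N, time in s.
With the tool pointing down it reaches from about 200 to 875 mm from the base axis. Payload 3.4 kg.
Tool frame: the origin (TCP) lies at the very end of the fingers, on their centre line; the grasp point (between the pads) lies behind it (bot.grip_depth is the z of the grasp point in the tool frame, in mm); z points along the fingers, y is the line along which they close (so a half turn about z gives the same grasp; the last joint's range is limited). The gripper opens to 94 mm and grips with 3 to 60 N. Pads are 16 mm wide; open, the fingers measure 119 mm over their backs; the gripper's body (75 mm by 177 mm) begins 78 mm behind the grasp point.
Start: joints at [69.271, 15.808, 86.224, -0, 77.962, -6.933], TCP at [137.142, 558.445, 176.593] pointing down, gripper open.
Joint ranges: [-165.64, 165.64], [-43.16, 119.46], [12.63, 154.43], [-67.54, 247.53], [6.08, 155.33], [-154.97, 154.97]. Speed limits (degrees/s): [147.25, 147.25, 180, 180, 180, 180].

INTERFACE

Orientations are given as a 3x3 rotation matrix whose columns are the frame's x, y, z axes.
In Python, from cell import bot gives the robot as it stands.
- The arm moves only by the tool apply_moves, never from a script. Its arguments are lists of equal length, an entry for each row: "offset": the shift along the tool's x, y, z in cm, a list of three; "delta_rot": the turn, a rotation vector about the tool's x, y, z in degrees, a list of three. In form: {"offset": [[tx, ty, tz], ...], "delta_rot": [[rx, ry, rz], ...]}. A call has 1 to 5 rows; each row shifts and turns the commanded pose from where the row before left it, along the tool's axes as they then stand; what a row does not reach is not made up. A row lasts 1/12 s, in which the tool goes at most 41.7 mm and 7.16 degrees, less where a joint would pass 70% of its speed; a pose out of reach is approached as far as the arm can. A call with a gripper value outside its range is refused whole. "jaw" is the finger opening in cm, from 0 to 9.4, set as the call begins (left out, the last holds). The fingers move at their own pace and stop on an object; the grip force is fixed at half the most. Time passes only in rows, so rows that do not move let the fingers close. It gives the time, the measured TCP pose, the force, the opening and the grip force at its end, in the units of the state.
- bot.observe(): the state, without advancing time (a new reading comes with each control period).
- bot.camera(name): name is "scene" or "top" or "wrist"; returns a dict with "image" (480x640x3 uint8, red, green, blue), "intrinsics" (3x3 intrinsics, pixels), "origin" and "orientation" of the camera in the world; the wrist camera has in their place "hand_eye" (4x4, takes a point from camera to tool coordinates, whose origin is the TCP and whose axes are the flange's). Camera axes: x right, y up, looking along -z (the intrinsics and any distortion apply to the point x, -y, -z); pixel columns grow to the right and rows downward; lengths in mm; the calibration is good to about 2 mm. A picture is of the moment at which its call begins: read the wrist's pose just before it. There is no depth.
- bot.job_done(): hands the job in; it is judged then, once.
Trained networks look in a picture, given as the dict that the camera call returned (one of the last four; its "shot" number tells which), for a name from the list of things; names that differ only in an ending like _2 or _b are one class to them, and where a whole thing is asked for, a point or a joint stands for the part that bears it (a point fixed in the world has none). Each returns a list of dicts, best first, with "score" (0 to 1); they miss things now and then, are a little off and sometimes report something else, mostly with a low value. They report only what shows in the picture. A call takes as long as a camera call.
- bot.outline_of(label, picture): "pixels" (480x640 bool, what is visible of it) and "location" ([column, row] in pixels, amid what is visible of it).
- bot.landmark_of(label, picture): "location" ([column, row] in pixels: a listed point, or the origin of a listed thing).
The state is a dict: "time": time; "qpos": joint angles; "qd": joint speeds; "tau": joint torques, N m; "eef_pos": TCP position; "orientation": TCP orientation; "force": force on the tool from outside, world axes, zero at the start; "torque": the same for the moment, N m; "finger_gap": finger opening in mm; "finger_force": force on a finger pad.
Only numpy, scipy, OpenCV 4.12 (cv2) and the standard library are available. Lean on these libraries where they do the work, as an engineer would, in place of code of your own. Each camera call takes 0.05 s, during which the arm holds its last target. There are 200 camera calls.

## Working session

There is one attempt and no reset: what is moved stays moved. The work goes in short steps, Python scripts to look and compute and a tool call to move; the robot and the scene stay as the last step left them, time stands still between calls to the robot, and variables do not carry over. Pictures are saved under pics/ and viewed, at most 13 in all, crops included, and the job is handed in when it is done.

Besides the shell and the picture viewer there is one more tool, called after "Request:" as name(argument=value, ...) on one line, values as JSON. apply_moves: Moves the arm, as the interface text tells. Its arguments: {"type":"object","properties":{"offset":{"type":"array"},"delta_rot":{"type":"array"},"jaw":{"type":"number"}},"required":["offset","delta_rot"]}

```bash
mkdir -p pics
cat > h.py <<'E'
import numpy as np, cv2
from cell import bot
def pix2z(p,c,z):
    K=np.array(c["intrinsics"]);R=np.array(c["orientation"]);o=np.array(c["origin"])
    d=np.linalg.inv(K)@[p[0],p[1],1]; d=R@(d*[1,-1,-1])
    return o+d*(z-o[2])/d[2]
def save(c,n): cv2.imwrite(n,cv2.cvtColor(c["image"],cv2.COLOR_RGB2BGR))
E
python3 - <<'E'
from h import *
np.set_printoptions(precision=1,suppress=True)
s=bot.observe();print(s["time"],s["eef_pos"],s["orientation"],bot.grip_depth)
Z=dict(scale=0,zero_knob_grip=76,dial_center=80,zero_mark=85,pointer_tip=85,dish_center=87,carousel_base=0,marked_jar=75,front_spot=75,carousel_grip=165,seed_box=0,tray_brush=0,mister=0)
for n in("top","scene"):
    c=bot.camera(n);save(c,f"pics/{n}0.png");print(n,c["origin"])
    for l,z in Z.items():
        r=bot.landmark_of(l,c)
        for q in r[:2]: print(l,np.round(q["score"],2),np.array(q["location"]),pix2z(q["location"],c,z))
print(bot.observe()["time"])
E
```

```text
0.0 [136.9 557.8 175.7] [[-1.   0.2 -0. ]
 [ 0.2  1.  -0. ]
 [ 0.  -0.  -1. ]] -18.8
top [ 386.5 -130.3 1411.3]
scale 0.73 [177.7 243.8] [559.6 271.9   0. ]
zero_knob_grip 0.69 [195.9 280.5] [453.3 199.7  76. ]
dial_center 0.59 [149.5 264.7] [495.3 321.   80. ]
zero_mark 0.57 [153.  249.3] [535.2 311.7  85. ]
pointer_tip 0.54 [162.3 255.6] [518.5 286.8  85. ]
dish_center 0.6 [180.6 222.9] [604.3 241.2  87. ]
carousel_base 0.88 [355.3 255.1] [ 524.1 -223.1    0. ]
carousel_base 0.42 [160.3 254.6] [529.8 319.2   0. ]
marked_jar 0.81 [331.2 236.8] [ 565.9 -155.    75. ]
front_spot 0.76 [349.5 286.2] [ 435.2 -201.6   75. ]
carousel_grip 0.88 [359.2 252.5] [ 514.3 -221.9  165. ]
seed_box 0.71 [277.  292.3] [422.9  -5.5   0. ]
tray_brush 0.82 [271.7 214.4] [640.9  10.4   0. ]
mister 0.97 [475.4 277.7] [ 458.5 -555.     0. ]
scene [1328.6 -248.5 1246.3]
scale 0.63 [448.8 258.6] [563.5 258.9   0. ]
scale 0.45 [424.8 214.9] [391.7 238.6   0. ]
zero_knob_grip 0.48 [427.8 216.4] [455.9 215.8  76. ]
zero_mark 0.95 [470.  226.9] [522.3 318.8  85. ]
pointer_tip 0.54 [457.7 227.4] [517.4 283.8  85. ]
dish_center 0.85 [455.7 254.2] [606.4 246.7  87. ]
carousel_base 0.92 [283.1 272.7] [ 521. -226.    0.]
marked_jar 0.83 [313.8 267.5] [ 568.6 -142.5   75. ]
front_spot 0.7 [282.  232.4] [ 432.9 -211.5   75. ]
carousel_grip 0.84 [282.3 237.4] [ 518.2 -215.8  165. ]
seed_box 0.89 [351.8 236.5] [430.9  -3.1   0. ]
tray_brush 0.95 [372.6 291.2] [629.5  13.2   0. ]
mister 0.57 [168.3 268.6] [ 444.3 -553.2    0. ]
1.4
```

Run:
```python
import cv2,numpy as np
a=cv2.imread("pics/top0.png");b=cv2.imread("pics/scene0.png")
x=cv2.resize(a[190:320,110:240],(600,600),interpolation=cv2.INTER_CUBIC)
cv2.imwrite("pics/a.png",x)
y=cv2.resize(a[150:350,110:510],(800,400),interpolation=cv2.INTER_CUBIC)
cv2.imwrite("pics/b.png",y)
```

```text
(no output)
```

View pics/a.png

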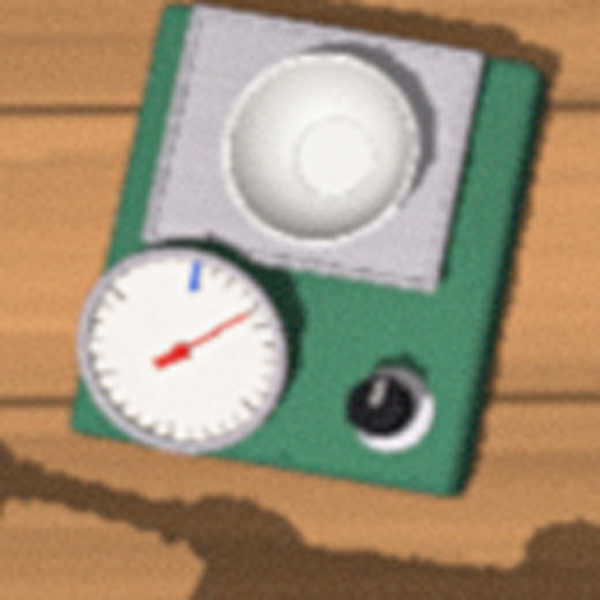

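View pics/b.png

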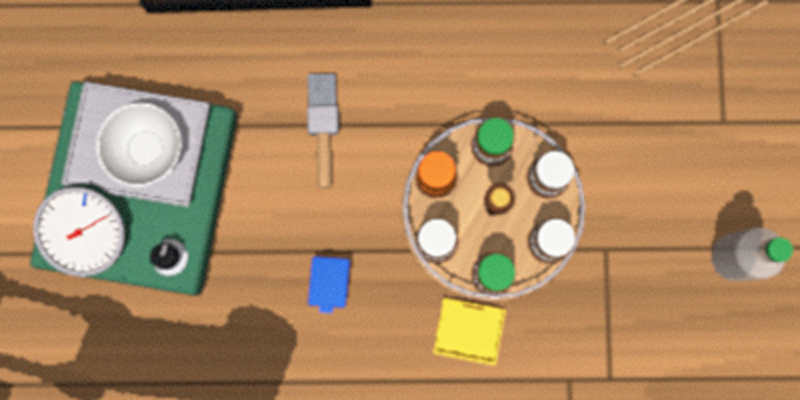

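Run:
```python
from h import *
np.set_printoptions(precision=1,suppress=True)
c=bot.camera("top");f=lambda x,y:(110+(x+.5)*130/600-.5,190+(y+.5)*130/600-.5)
print("knob",pix2z(f(383,405),c,88)); k=pix2z(f(383,405),c,88)
g=lambda x,y:(110+x/2,150+y/2)
print("tray",pix2z(g(470,330),c,14),"jar",pix2z(g(437,170),c,113),"wknob",pix2z(g(499,197),c,179))
dc=pix2z(f(182,350),c,82);print("dial",dc)
# dial plane: scale yaw from front edge
e1=pix2z(f(75,430),c,50);e2=pix2z(f(465,493),c,50);v=(e1-e2)[:2];yaw=np.arctan2(v[1],v[0])-np.pi/2;print("yaw",np.degrees(yaw),np.hypot(*v))
R=cv2.Rodrigues(np.array([0,0,yaw]))[0]@cv2.Rodrigues(np.array([0,-.35,0]))[0]
n=R[:,2];o=np.array(c["origin"])
def onp(p):
    q=pix2z(p,c,0);d=q-o;return R.T@(o+d*(n@(dc-o))/(n@d)-dc)
for nme,p in(("zero",f(195,275)),("ptr",f(252,312))):
    l=onp(p);print(nme,l,np.degrees(np.arctan2(l[1],l[0])))
s=bot.observe();print(np.array(s["orientation"]).T@(np.r_[k[:2],130]-s["eef_pos"]),s["time"])
```

```text
knob [460.9 205.5  88. ]
tray [ 359.7 -191.5   14. ] jar [ 565.6 -147.4  113. ] wknob [ 522.7 -221.8  179. ]
dial [493.2 321.4  82. ]
yaw -9.559631104414297 228.51760589020083
zero [44.8 -3.9 -0. ] -5.008115745962588
ptr [ 28.7 -37.9  -0. ] -52.83509620969888
[-398.6 -265.5   46.6] 1.45
```

Request:
apply_moves(offset=[[-3.3, -2.2, 0], [-3.3, -2.2, 0], [-3.3, -2.2, 0], [-3.3, -2.2, 0], [-3.3, -2.2, 0]], delta_rot=[[0, 0, 0], [0, 0, 0], [0, 0, 0], [0, 0, 0], [0, 0, 0]], jaw=6)

```text
time: 1.87
eef_pos: [272.0, 410.9, 176.7]
orientation: [[-0.971, 0.238, 0.0], [0.238, 0.971, 0.0], [-0.0, 0.0, -1.0]]
force: [1.1, 0.1, 0.5]
finger_gap: 64.0
finger_force: 0.0
```

Request:
apply_moves(offset=[[-3.3, -2.2, 0], [-3.3, -2.2, 0], [-3.3, -2.2, 0], [-3.3, -2.2, 0], [-3.3, -2.2, 0]], delta_rot=[[0, 0, 0], [0, 0, 0], [0, 0, 0], [0, 0, 0], [0, 0, 0]])

```text
time: 2.28
eef_pos: [406.2, 264.5, 176.9]
orientation: [[-0.971, 0.238, 0.001], [0.238, 0.971, 0.0], [-0.001, 0.001, -1.0]]
force: [1.2, 0.9, 0.1]
finger_gap: 60.0
finger_force: 0.0
```

Request:
apply_moves(offset=[[-3.3, -2.2, 0], [-3.4, -2.3, 0], [0, 0, 0]], delta_rot=[[0, 0, 0], [0, 0, 0], [0, 0, 0]])

```text
time: 2.53
eef_pos: [464.9, 201.1, 176.6]
orientation: [[-0.97, 0.245, 0.004], [0.245, 0.97, -0.003], [-0.005, -0.002, -1.0]]
force: [-0.0, 0.4, 0.2]
finger_gap: 60.0
finger_force: 0.0
```

```bash
cat >> h.py <<'E'
def wcam():
    s=bot.observe();c=bot.camera("wrist");T=np.eye(4);T[:3,:3]=s["orientation"];T[:3,3]=s["eef_pos"]
    W=T@np.array(c["hand_eye"]);c["orientation"]=W[:3,:3];c["origin"]=W[:3,3];return c,s
E
python3 - <<'E'
from h import *
np.set_printoptions(precision=1,suppress=True)
c,s=wcam();save(c,"pics/w1.png");print(s["time"],s["eef_pos"],s["qpos"],s["orientation"],s["finger_gap"],c["origin"])
for l,z in dict(zero_knob_grip=76,dial_center=82,zero_mark=90,pointer_tip=90).items():
    for q in bot.landmark_of(l,c)[:2]: print(l,q["score"],np.array(q["location"]),pix2z(q["location"],c,z))
for q in bot.outline_of("zero_knob_grip",c)[:2]:
    m=q["pixels"];y,x=np.nonzero(m);print(q["score"],x.min(),x.max(),y.min(),y.max(),pix2z((x.mean(),y.mean()),c,80))
E
```

```text
2.5333 [464.9 201.1 176.6] [ 15.7   9.8  94.4  -0.2  75.7 -60.1] [[-1.   0.2  0. ]
 [ 0.2  1.  -0. ]
 [-0.  -0.  -1. ]] 60.04136860416587 [394.4 219.7 384.3]
zero_knob_grip 0.84 [330.5 226.2] [458.8 212.6  76. ]
dial_center 0.96 [457.  234.2] [491.8 319.1  82. ]
zero_mark 0.74 [463.3 278.1] [530.4 316.   90. ]
pointer_tip 0.79 [422.4 267.9] [512.1 282.5  90. ]
0.89 309 349 205 249 [459.1 210.5  80. ]
0.56 0 78 266 359 [470.4 -76.5  80. ]
```

View pics/w1.png

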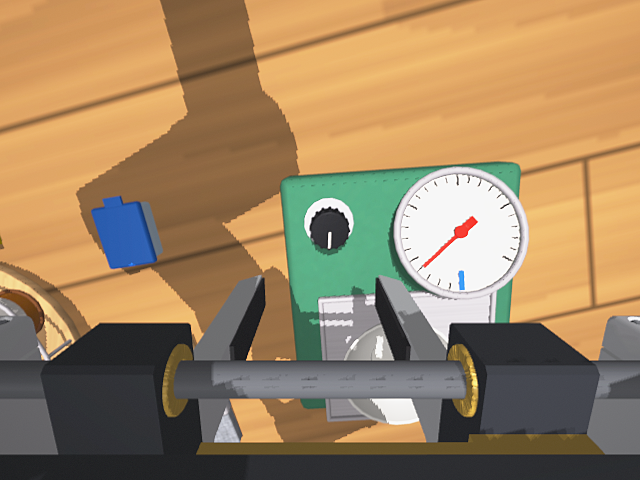

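```bash
cat >> h.py <<'E'
YAW=np.radians(-9.56)
def dial(c,dc=(492.2,319.8,82)):
    dc=np.array(dc,float);R=cv2.Rodrigues(np.array([0,0,YAW]))[0]@cv2.Rodrigues(np.array([0,-.35,0]))[0]
    n=R[:,2];o=np.array(c["origin"]);h=cv2.cvtColor(c["image"],cv2.COLOR_RGB2HSV)
    def onp(p):
        d=pix2z(p,c,0)-o;return R.T@(o+d*(n@(dc-o))/(n@d)-dc)
    out=[]
    for lo,hi in(((100,120,80),(128,255,255)),((0,130,100),(8,255,255))):
        y,x=np.nonzero(cv2.inRange(h,lo,hi));L=np.array([onp(p) for p in zip(x,y)])
        r=np.hypot(L[:,0],L[:,1]);L=L[(r<56)];r=np.hypot(L[:,0],L[:,1])
        k=L[r>25];m=k.mean(0);out.append(np.degrees(np.arctan2(m[1],m[0])));print(len(k),m,r.max(),out[-1])
    print("zero-pointer deg",out[0]-out[1],"knob cw deg",(out[0]-out[1])/.6)
E
python3 - <<'E'
from h import *
np.set_printoptions(precision=1,suppress=True)
c,s=wcam();dial(c);
h=cv2.cvtColor(c["image"],cv2.COLOR_RGB2GRAY)[190:262,295:365]
y,x=np.nonzero(h<60);print(x.min()+295,x.max()+295,y.min()+190,y.max()+190)
print(s["eef_pos"],np.array(s["orientation"]).T@(np.array([459.3,210,62])-s["eef_pos"]))
E
```

```text
96 [39.9 -1.7 -0. ] 48.03257778268919 -2.4495668241293385
59 [ 20.6 -26.6  -0. ] 41.69482659802735 -52.21288246803267
zero-pointer deg 49.763315643903326 knob cw deg 82.93885940650554
304 343 216 259
[458.4 207.5 176.6] [ -0.3   2.6 114.6]
```

Run:
```python
from h import *
np.set_printoptions(precision=1,suppress=True)
c,s=wcam();
for q in bot.landmark_of("zero_knob_grip",c)[:1]: print(q["score"],pix2z(q["location"],c,76))
for q in bot.landmark_of("dial_center",c)[:1]: print(q["score"],pix2z(q["location"],c,82))
for q in bot.outline_of("zero_knob_grip",c)[:1]:
    y,x=np.nonzero(q["pixels"]);print(x.min(),x.max(),y.min(),y.max(),pix2z((x.mean(),y.mean()),c,80),pix2z(((x.min()+x.max())/2,y.max()),c,88),pix2z((x.min(),y.mean()),c,84),pix2z((x.max(),y.mean()),c,84))
print(s["eef_pos"])
```

```text
0.79 [460.5 209.   76. ]
0.88 [492.6 323.6  82. ]
304 343 216 258 [459.4 211.   80. ] [475.8 207.   88. ] [454.4 194.6  84. ] [462.5 227.9  84. ]
[458.5 207.6 176.7]
```

Request:
apply_moves(offset=[[0, 0.3, 2.5], [0, 0, 2.5], [0, 0, 2.5], [0, 0, 2.0], [0, 0, 1.9]], delta_rot=[[0, 0, 0], [0, 0, 0], [0, 0, 0], [0, 0, 0], [0, 0, 0]])

```text
time: 3.5
eef_pos: [459.6, 209.6, 61.4]
orientation: [[-0.971, 0.238, -0.001], [0.238, 0.971, -0.0], [0.0, -0.0, -1.0]]
force: [-0.3, 1.3, 0.1]
finger_gap: 59.9
finger_force: 0.0
```

Request:
apply_moves(offset=[[0, 0, 0], [0, 0, 0], [0, 0, 0]], delta_rot=[[0, 0, 0], [0, 0, 0], [0, 0, 0]], jaw=4.2)

```text
time: 3.75
eef_pos: [461.0, 209.8, 63.6]
orientation: [[-0.971, 0.238, 0.002], [0.238, 0.971, 0.001], [-0.001, 0.001, -1.0]]
force: [-0.9, 0.3, 0.3]
finger_gap: 44.0
finger_force: 0.0
```

Request:
apply_moves(offset=[[0, 0, 0], [0, 0, 0], [0, 0, 0]], delta_rot=[[0, 0, 0], [0, 0, 0], [0, 0, 0]], jaw=2.5)

```text
time: 4.0
eef_pos: [461.0, 209.6, 63.6]
orientation: [[-0.971, 0.238, 0.002], [0.238, 0.971, 0.001], [-0.002, 0.001, -1.0]]
force: [1.0, -0.2, 0.2]
finger_gap: 26.8
finger_force: 0.0
```

Run:
```python
from h import *
c,s=wcam();print(s["eef_pos"],s["finger_gap"],s["finger_force"],s["force"])
d=bot.camera("top");e=bot.camera("scene")
a=cv2.resize(d["image"][220:320,140:240],(400,400));b=cv2.resize(e["image"][160:280,360:480],(400,400))
cv2.imwrite("pics/m2.png",np.hstack([a,b])[:,:,::-1]);save(c,"pics/w2.png")
```

```text
[460.98357583 209.60135036  63.63963101] 26.782579248466114 0.0 [ 0.9681261  -0.22133026  0.22959075]
```

View pics/w2.png

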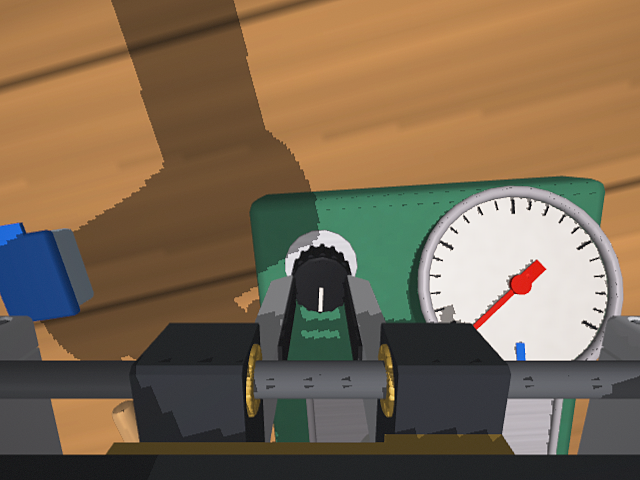

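Run:
```python
from h import *
c,s=wcam();print(s["time"],s["eef_pos"],s["finger_gap"],s["finger_force"],s["force"])
for l in("zero_knob_grip",):
    for q in bot.landmark_of(l,c)[:1]: print(q["score"],q["location"],pix2z(q["location"],c,76))
p=np.array([s["eef_pos"][0],s["eef_pos"][1],88.])
K=np.array(c["intrinsics"]);R=c["orientation"];
for p in(np.r_[s["eef_pos"][:2],88],np.r_[s["eef_pos"][:2],64],):
    v=R.T@(p-c["origin"])*[1,-1,-1];v=K@v;print("tcp axis px",v[:2]/v[2])
print(pix2z((322,285),c,88))
```

```text
4.15 [460.47354912 209.4022132   63.04661258] 24.805183448532 0.0 [ 0.39725245  0.15833117 -0.09394457]
0.63 [325.0, 280.3] [461.47291373 212.58951598  76.        ]
tcp axis px [319.32129313 287.48844545]
tcp axis px [319.35353186 273.24561829]
[459.39942561 211.19721738  88.        ]
```

View pics/m2.png

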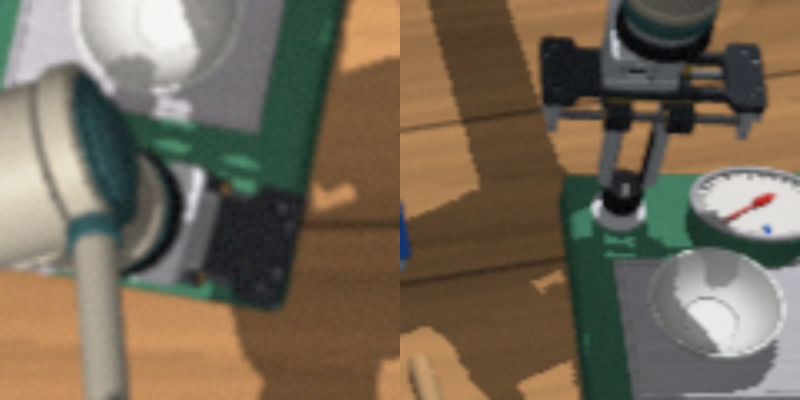

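Request:
apply_moves(offset=[[0, 0, 0], [0, 0, 0], [0, 0, 0]], delta_rot=[[0, 0, 0], [0, 0, 0], [0, 0, 0]], jaw=0.5)

```text
time: 4.5
eef_pos: [460.2, 209.3, 62.5]
orientation: [[-0.971, 0.238, -0.0], [0.238, 0.971, 0.0], [0.0, 0.0, -1.0]]
force: [-0.2, 0.3, 0.2]
finger_gap: 8.7
finger_force: 0.0
```

Run:
```python
from h import *
c,s=wcam();e=bot.camera("scene");print(s["eef_pos"],s["finger_gap"])
K=np.array(e["intrinsics"]);R=np.array(e["orientation"])
for p in(s["eef_pos"],[459.3,210.6,88],[459.3,210.6,62]):
    v=K@(R.T@(np.array(p)-e["origin"])*[1,-1,-1]);print(v[:2]/v[2])
b=cv2.resize(e["image"][170:250,380:460],(400,400));a=cv2.resize(c["image"][200:360,240:400],(400,400))
cv2.imwrite("pics/m3.png",np.hstack([a,b])[:,:,::-1])
```

```text
[460.17335609 209.32258662  62.52492756] 8.727769119638802
[425.38181981 220.72069226]
[427.08157857 214.95753304]
[425.68466404 220.5387629 ]
```

View pics/m3.png

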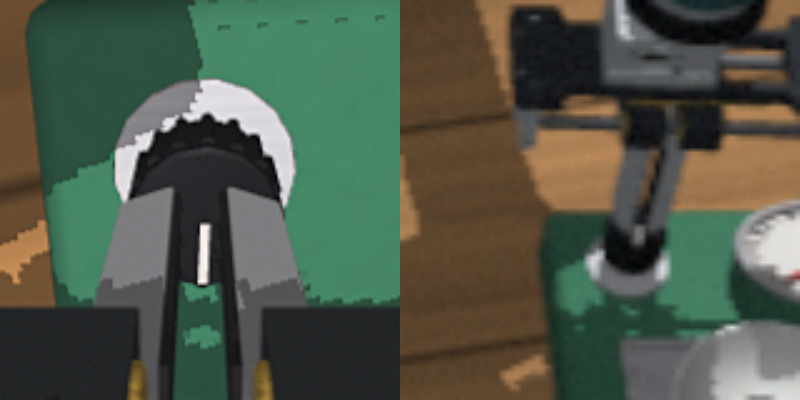

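Run:
```python
from h import *
np.set_printoptions(precision=2,suppress=True)
c,s=wcam();print(c["hand_eye"],c["intrinsics"],c["origin"],s["eef_pos"],s["finger_gap"],s["qpos"])
K=np.array(c["intrinsics"]);R=c["orientation"];T=np.array(s["orientation"])
for z in (0,-10,-18.8,-40,-70):
  o=[]
  for y in(-17,-5,5,17):
    p=T@np.array([0,y,z])+s["eef_pos"];v=K@(R.T@(p-c["origin"])*[1,-1,-1]);v=v[:2]/v[2];o.append(v.round())
  print(z,*o)
def pj(p):
    v=K@(R.T@(np.array(p)-c["origin"])*[1,-1,-1]);return (v[:2]/v[2]).round()
for z in(62,88):print(z,[pj([459.3+a,210.6+b,z]) for a,b in((0,0),(-17,0),(17,0),(0,17),(0,-17))])
```

```text
[[  -0.      0.97    0.25   71.9 ]
 [   1.      0.      0.      0.34]
 [   0.      0.25   -0.97 -208.08]
 [   0.      0.      0.      1.  ]] [[351.5    0.   319.72]
 [  0.   351.5  244.85]
 [  0.     0.     1.  ]] [390.46 226.8  270.61] [460.18 209.34  62.52] 5.229138374176208 [ 16.57  15.29 104.65   0.01  60.07 -59.64]
0 [292. 273.] [311. 273.] [327. 273.] [347. 273.]
-10 [291. 278.] [311. 278.] [328. 278.] [348. 278.]
-18.8 [290. 284.] [311. 284.] [328. 283.] [349. 283.]
-40 [286. 298.] [310. 298.] [329. 298.] [352. 298.]
-70 [280. 326.] [308. 326.] [331. 326.] [359. 326.]
62 [array([321., 271.]), array([314., 245.]), array([327., 295.]), array([348., 265.]), array([295., 277.])]
88 [array([321., 286.]), array([314., 257.]), array([328., 313.]), array([351., 279.]), array([291., 293.])]
```

Request:
apply_moves(offset=[[0, 0, 0.2], [0, 0, 0.2], [0, 0, 0.2], [0, 0, 0]], delta_rot=[[0, 0, 0], [0, 0, 0], [0, 0, 0], [0, 0, 0]])

```text
time: 4.98
eef_pos: [460.6, 209.4, 59.2]
orientation: [[-0.971, 0.238, 0.001], [0.238, 0.971, 0.0], [-0.001, 0.001, -1.0]]
force: [-3.9, -2.2, 18.6]
finger_gap: 4.7
finger_force: 9.2
```

Run:
```python
from h import *
c,s=wcam();e=bot.camera("scene");print(s["eef_pos"],s["finger_gap"],s["force"])
b=cv2.resize(e["image"][195:245,400:440],(480,600),interpolation=cv2.INTER_CUBIC);a=cv2.resize(c["image"][230:350,290:354],(320,600),interpolation=cv2.INTER_CUBIC)
cv2.imwrite("pics/m4.png",np.hstack([a,b])[:,:,::-1])
dial(c)
```

```text
[460.59249981 209.44285072  59.15121514] 4.660194966680006 [-3.90682843 -2.16994973 18.60622186]
116 [ 3.33054859e+01 -2.85130989e+00 -5.81909999e-16] 36.82931671059192 -4.893207369326822
181 [ 1.91606147e+01 -2.69915110e+01  1.49174718e-15] 41.315522256595344 -54.62998779470132
zero-pointer deg 49.7367804253745 knob cw deg 82.89463404229083
```

View pics/m4.png

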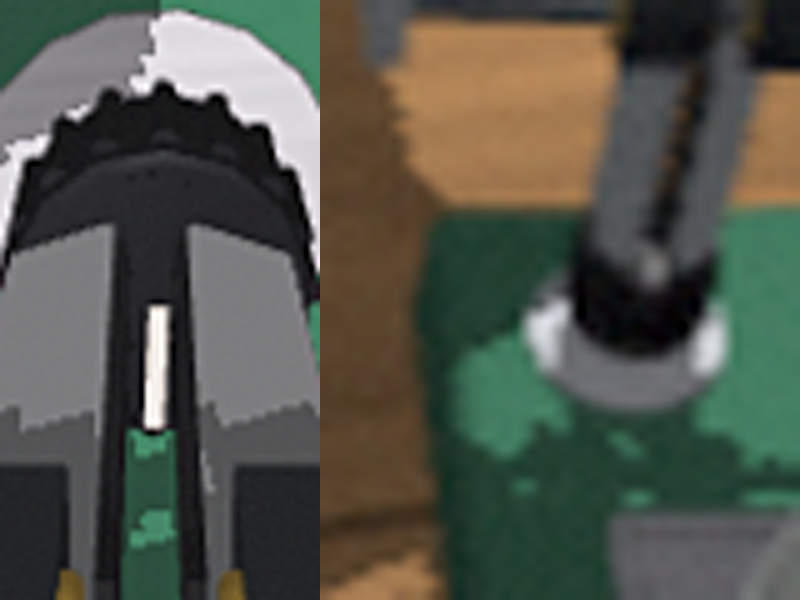

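Request:
apply_moves(offset=[[0, 0, -1.5], [0, 0, -1.5], [-0.8, 0.1, 0], [0, 0, 0], [0, 0, 0]], delta_rot=[[0, 0, 0], [0, 0, 0], [0, 0, 0], [0, 0, 0], [0, 0, 0]], jaw=6)

```text
time: 5.5
eef_pos: [468.4, 208.2, 85.8]
orientation: [[-0.971, 0.239, -0.001], [0.239, 0.971, -0.0], [0.001, -0.0, -1.0]]
force: [-1.4, 0.2, -0.4]
finger_gap: 34.7
finger_force: 0.0
```

Request:
apply_moves(offset=[[0, 0, 0], [0, 0, 0], [0, 0, 0], [0, 0, 0], [0, 0, 0]], delta_rot=[[0, 0, 0], [0, 0, 0], [0, 0, 0], [0, 0, 0], [0, 0, 0]])

```text
time: 5.92
eef_pos: [468.0, 208.4, 86.3]
orientation: [[-0.971, 0.238, -0.001], [0.238, 0.971, -0.0], [0.001, -0.0, -1.0]]
force: [0.1, -0.5, 0.3]
finger_gap: 59.7
finger_force: 0.0
```

```bash
cat >> h.py <<'E'
DZ=27
def knobrel(label,z,c,s,dz=DZ):
    "point in tool coords, given true z, with the pose's z raised by dz"
    c=dict(c);c["origin"]=np.array(c["origin"])+[0,0,dz]
    T=np.array(s["orientation"])
    for q in bot.landmark_of(label,c)[:1]:
        P=pix2z(q["location"],c,z);print(label,round(q["score"],2),np.round(q["location"],1),"true-ish",P.round(1),"tool",(T.T@(P-[0,0,dz]-s["eef_pos"])).round(1))
    for q in bot.outline_of(label,c)[:1]:
        y,x=np.nonzero(q["pixels"]);P=pix2z((x.mean(),y.mean()),c,z)
        print("outline",x.min(),x.max(),y.min(),y.max(),"tool",(T.T@(P-[0,0,dz]-s["eef_pos"])).round(1))
E
python3 - <<'E'
from h import *
np.set_printoptions(precision=2,suppress=True)
c,s=wcam();print(s["eef_pos"],s["finger_gap"],s["time"]);save(c,"pics/w5.png")
knobrel("zero_knob_grip",76,c,s)
e=bot.camera("scene");t=bot.camera("top");save(e,"pics/s5.png")
for n,k in(("scene",e),("top",t)):
  for q in bot.landmark_of("zero_knob_grip",k)[:1]:print(n,q)
E
```

```text
[467.98 208.37  86.25] 59.727580930126145 5.9167
zero_knob_grip 0.86 [320.8 254.8] true-ish [467.3 209.5  76. ] tool [ 0.9  1.  37.3]
outline 291 348 225 285 tool [ 0.   0.3 37.3]
scene {'location': [427.5, 217.1], 'score': 0.7}
```

Request:
apply_moves(offset=[[0, 0.1, 1.2], [0, 0, 1.2], [0, 0, 1.2], [0, 0, 1.2], [0, 0, 0]], delta_rot=[[0, 0, 0], [0, 0, 0], [0, 0, 0], [0, 0, 0], [0, 0, 0]])

```text
time: 6.68
eef_pos: [466.6, 208.9, 36.7]
orientation: [[-0.971, 0.238, -0.004], [0.238, 0.971, -0.001], [0.004, -0.002, -1.0]]
force: [-0.3, 0.5, -0.3]
finger_gap: 59.9
finger_force: 0.0
```

Request:
apply_moves(offset=[[0, 0, 0], [0, 0, 0], [0, 0, 0], [0, 0, 0], [0, 0, 0]], delta_rot=[[0, 0, 0], [0, 0, 0], [0, 0, 0], [0, 0, 0], [0, 0, 0]], jaw=2.5)

```text
time: 7.1
eef_pos: [468.7, 208.4, 39.3]
orientation: [[-0.971, 0.237, 0.001], [0.237, 0.971, -0.002], [-0.001, -0.002, -1.0]]
force: [-0.5, -4.1, 3.1]
finger_gap: 32.8
finger_force: 29.9
```

Run:
```python
from h import *
np.set_printoptions(precision=2,suppress=True)
c,s=wcam();c["origin"]=c["origin"]+[-8,0,27];print(s["qpos"],s["force"])
for l in ["dial_center"]:
  for q in bot.landmark_of(l,c)[:1]:
    P=pix2z(q["location"],c,82);print(q,P);dial(c,P);dial(c)
```

```text
[ 16.29  17.32 105.58  -0.14  57.08 -59.91] [-0.55 -4.06  3.1 ]
{'location': [544.8, 291.3], 'score': 0.89} [497.82 335.    82.  ]
65 [37.37 -3.76  0.  ] 39.34232631977744 -5.749410450863498
175 [ 19.07 -25.94   0.  ] 39.15283266894534 -53.677760900853364
zero-pointer deg 47.928350449989864 knob cw deg 79.88058408331645
65 [39.94 11.56  0.  ] 43.89680691745503 16.14207074041384
354 [-1.22 19.12  0.  ] 35.71825488973216 93.6615946619495
zero-pointer deg -77.51952392153565 knob cw deg -129.19920653589276
```

Request:
apply_moves(offset=[[0, 0, 0], [0, 0, 0], [0, 0, 0], [0, 0, 0], [0, 0, 0]], delta_rot=[[0, 0, 6], [0, 0, 6], [0, 0, 6], [0, 0, 6], [0, 0, 6]])

```text
time: 7.62
eef_pos: [466.3, 204.0, 39.2]
orientation: [[-0.721, 0.693, -0.004], [0.693, 0.721, -0.01], [-0.004, -0.01, -1.0]]
force: [-4.8, -16.3, 11.8]
finger_gap: 32.6
finger_force: 30.2
```

Request:
apply_moves(offset=[[0, 0, 0], [0, 0, 0], [0, 0, 0], [0, 0, 0], [0, 0, 0]], delta_rot=[[0, 0, 6], [0, 0, 6], [0, 0, 6], [0, 0, 6], [0, 0, 6]])

```text
time: 8.03
eef_pos: [462.0, 201.5, 39.1]
orientation: [[-0.279, 0.96, -0.012], [0.96, 0.278, -0.014], [-0.011, -0.015, -1.0]]
force: [-11.6, -21.1, 19.6]
finger_gap: 32.7
finger_force: 30.6
```

Request:
apply_moves(offset=[[0, 0, 0], [0, 0, 0], [0, 0, 0], [0, 0, 0], [0, 0, 0]], delta_rot=[[0, 0, 6], [0, 0, 6], [0, 0, 6], [0, 0, 0], [0, 0, 0]])

```text
time: 8.45
eef_pos: [458.9, 201.1, 39.1]
orientation: [[0.027, 0.999, -0.017], [1.0, -0.028, -0.015], [-0.016, -0.017, -1.0]]
force: [-14.9, -20.9, 23.5]
finger_gap: 32.5
finger_force: 30.8
```

Run:
```python
from h import *
np.set_printoptions(precision=2,suppress=True)
c,s=wcam();save(c,"pics/w6.png");e=bot.camera("scene");print(s["qpos"],s["force"])
cv2.imwrite("pics/m6.png",np.hstack([cv2.resize(c["image"],(400,300)),cv2.resize(e["image"][190:265,400:500],(400,300),interpolation=cv2.INTER_CUBIC)])[:,:,::-1])
for l in("zero_mark","pointer_tip","dial_center"):
  for q in bot.landmark_of(l,e)[:1]:print(l,q)
dial(e)
```

```text
[ 16.17  17.12 105.93  -0.66  58.12  18.1 ] [-14.9  -20.89  23.46]
zero_mark {'location': [456.3, 227.2], 'score': 0.89}
pointer_tip {'location': [454.4, 224.8], 'score': 0.42}
dial_center {'location': [466.7, 218.4], 'score': 0.62}
2 [ 34.84 -31.22   0.  ] 47.694680728837696 -41.86524549355999
3 [ 26.08 -25.87   0.  ] 43.07240859637515 -44.76733983480081
zero-pointer deg 2.9020943412408187 knob cw deg 4.836823902068032
```

View pics/m6.png

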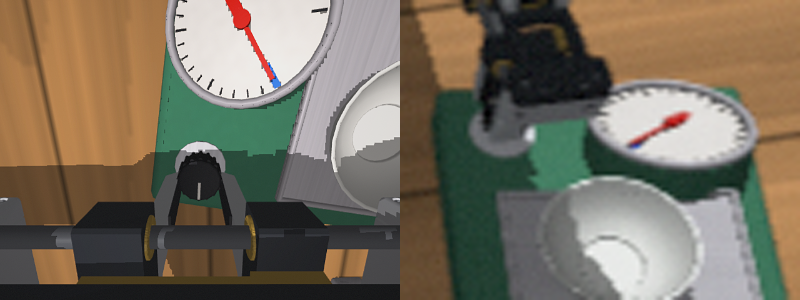

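Request:
apply_moves(offset=[[-0.4, -0.5, 0], [-0.35, -0.4, 0], [0, 0, 0], [0, 0, 0]], delta_rot=[[0, 0, 0], [0, 0, 0], [0, 0, 0], [0, 0, 0]])

```text
time: 9.03
eef_pos: [459.2, 201.4, 39.1]
orientation: [[0.031, 1.0, -0.0], [1.0, -0.031, -0.001], [-0.001, -0.0, -1.0]]
force: [-1.0, -5.6, 6.6]
finger_gap: 32.6
finger_force: 30.1
```

```bash
cat >> h.py <<'E'
def wc2():
    c,s=wcam();s["tip"]=s["eef_pos"]+np.array(s["orientation"])@[9.5,0,-27]
    c["origin"]=c["origin"]+np.array(s["orientation"])@[9.5,0,-27];return c,s
E
python3 - <<'E'
from h import *
np.set_printoptions(precision=2,suppress=True)
c,s=wc2();save(c,"pics/w7.png");print(s["time"],s["tip"],s["force"])
q=bot.landmark_of("dial_center",c)[0];P=pix2z(q["location"],c,82);print(q,P);dial(c,P)
h=cv2.cvtColor(c["image"],cv2.COLOR_RGB2HSV)
for n,lo,hi in(("b",(100,120,80),(128,255,255)),("r",(0,130,100),(8,255,255))):
    y,x=np.nonzero(cv2.inRange(h,lo,hi)[:200]);i=y.argsort()[::-1][:6];print(n,len(x),x.mean(),y.mean(),list(zip(x[i],y[i])))
img=cv2.resize(c["image"][0:180,250:550],(750,450),interpolation=cv2.INTER_CUBIC);cv2.imwrite("pics/w7c.png",img[:,:,::-1])
E
```

```text
9.0333 [459.48 210.88  66.04] [-1.05 -5.64  6.59]
{'location': [386.9, 34.8], 'score': 0.97} [497.08 338.77  82.  ]
216 [ 31.56 -38.61  -0.  ] 55.95587885998127 -50.74319097200477
387 [ 22.96 -28.9   -0.  ] 49.567542495057765 -51.54300632256961
zero-pointer deg 0.7998153505648418 knob cw deg 1.3330255842747363
b 248 437.05645161290323 125.78629032258064 [(np.int64(439), np.int64(140)), (np.int64(438), np.int64(140)), (np.int64(440), np.int64(139)), (np.int64(439), np.int64(139)), (np.int64(438), np.int64(139)), (np.int64(437), np.int64(139))]
r 1839 393.25231103860796 46.4594888526373 [(np.int64(432), np.int64(126)), (np.int64(431), np.int64(126)), (np.int64(433), np.int64(125)), (np.int64(432), np.int64(125)), (np.int64(431), np.int64(125)), (np.int64(435), np.int64(124))]
```

View pics/w7c.png

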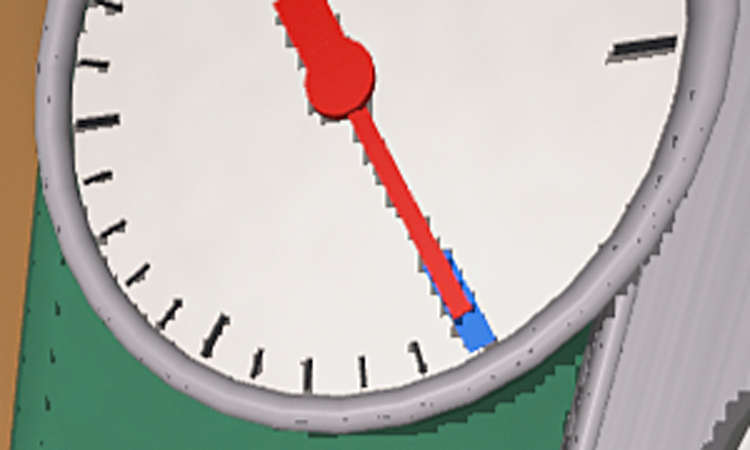

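Request:
apply_moves(offset=[[0, 0, 0], [0, 0, 0]], delta_rot=[[0, 0, 3], [0, 0, 0]])

```text
time: 9.3
eef_pos: [458.7, 201.4, 39.0]
orientation: [[0.085, 0.996, -0.002], [0.996, -0.085, -0.002], [-0.002, -0.001, -1.0]]
force: [-1.3, -5.8, 8.0]
finger_gap: 32.7
finger_force: 30.1
```

Request:
apply_moves(offset=[[0, 0, 0], [0, 0, 0], [0, 0, 0], [0, 0, 0], [0, 0, 0]], delta_rot=[[0, 0, 0], [0, 0, 0], [0, 0, 0], [0, 0, 0], [0, 0, 0]], jaw=5.6)

```text
time: 9.72
eef_pos: [459.3, 202.6, 38.3]
orientation: [[0.084, 0.996, -0.0], [0.996, -0.084, 0.001], [0.001, -0.0, -1.0]]
force: [0.9, -0.6, -0.0]
finger_gap: 55.6
finger_force: 0.0
```

Request:
apply_moves(offset=[[0, 0, -1], [0, 0, -2], [0, 0, -4], [0, 0, -4], [0, 0, -4]], delta_rot=[[0, 0, 0], [0, 0, 0], [0, 0, 0], [0, 0, 0], [0, 0, 0]])

```text
time: 10.13
eef_pos: [458.7, 202.2, 190.8]
orientation: [[0.084, 0.997, -0.0], [0.997, -0.084, 0.0], [0.0, -0.0, -1.0]]
force: [0.8, -0.2, -0.1]
finger_gap: 56.5
finger_force: 0.0
```

Run:
```python
from h import *
np.set_printoptions(precision=2,suppress=True)
c,s=wc2();save(c,"pics/w8.png");print(s["time"],s["tip"],s["force"],s["finger_gap"],s["qpos"],s["orientation"])
q=bot.landmark_of("dial_center",c)[0];P=pix2z(q["location"],c,82);print(q,P);dial(c,P)
for n in("top","scene"):
  e=bot.camera(n);print(n)
  for l,z in(("carousel_grip",165),("marked_jar",75),("front_spot",75),("carousel_base",0)):
    for q in bot.landmark_of(l,e)[:1]:print(l,q["score"],pix2z(q["location"],e,z))
  if n=="top":
    h=cv2.cvtColor(e["image"],cv2.COLOR_RGB2HSV)
    for nm,z,lo,hi in(("tray",14,(24,140,120),(34,255,255)),("lid",113,(8,150,150),(16,255,255))):
      m=cv2.inRange(h,lo,hi);k,_,st,ce=cv2.connectedComponentsWithStats(m);i=1+st[1:,4].argmax();print(nm,st[i],pix2z(ce[i],e,z))
```

```text
10.1333 [459.49 211.66 217.79] [ 0.75 -0.22 -0.12] 56.53030344525224 [15.81  8.95 93.36  0.02 77.7  20.6 ] [[ 0.08  1.   -0.  ]
 [ 1.   -0.08  0.  ]
 [ 0.   -0.   -1.  ]]
{'location': [344.6, 96.6], 'score': 0.73} [493.19 332.52  82.  ]
55 [ 31.58 -35.2    0.  ] 53.20881023307339 -48.10297927685512
74 [ 24.71 -24.22   0.  ] 45.781295660891736 -44.428346433762535
zero-pointer deg -3.6746328430925885 knob cw deg -6.124388071820981
top
carousel_grip 0.8 [ 518.73 -226.43  165.  ]
marked_jar 0.98 [ 570.04 -143.16   75.  ]
front_spot 0.64 [ 435.46 -202.38   75.  ]
carousel_base 0.79 [ 518.42 -227.97    0.  ]
tray [327 300  35  32 843] [ 357.93 -189.25   14.  ]
lid [318 225  20  21 298] [ 566.45 -146.32  113.  ]
scene
carousel_grip 0.57 [ 518.75 -223.6   165.  ]
marked_jar 0.79 [ 564.11 -146.97   75.  ]
front_spot 0.61 [ 438.22 -204.71   75.  ]
carousel_base 0.82 [ 522.35 -220.93    0.  ]
```

Run:
```python
from h import *
for n,box in(("w7",(250,0,550,180)),("w8",(250,30,450,190))):
    im=cv2.imread(f"pics/{n}.png");h=cv2.cvtColor(im,cv2.COLOR_BGR2HSV);x0,y0,x1,y1=box
    def pts(lo,hi):
        y,x=np.nonzero(cv2.inRange(h[y0:y1,x0:x1],lo,hi));return np.c_[x+x0,y+y0].astype(np.float32)
    r=pts((0,130,100),(8,255,255));b=pts((100,120,80),(128,255,255))
    v=cv2.fitLine(r,cv2.DIST_HUBER,0,.01,.01).ravel();nrm=np.array([-v[1],v[0]])
    d=(b-v[2:])@nrm;print(n,len(r),len(b),"line",v,"blue mean",b.mean(0),"offset px",d.mean(),d.min(),d.max())
a=cv2.imread("pics/w8.png")[40:180,270:430];cv2.imwrite("pics/w8c.png",cv2.resize(a,(640,560),interpolation=cv2.INTER_CUBIC))
```

```text
w7 1839 248 line [  0.47173768   0.88173896 398.1155      55.90951   ] blue mean [437.05646 125.78629] offset px -1.372238 -6.8429165 5.770525
w8 455 55 line [  0.5111927    0.85946614 351.9774      99.0513    ] blue mean [374.05453 139.09091] offset px 1.4933846 -1.5957985 3.7463531
```

View pics/w8c.png

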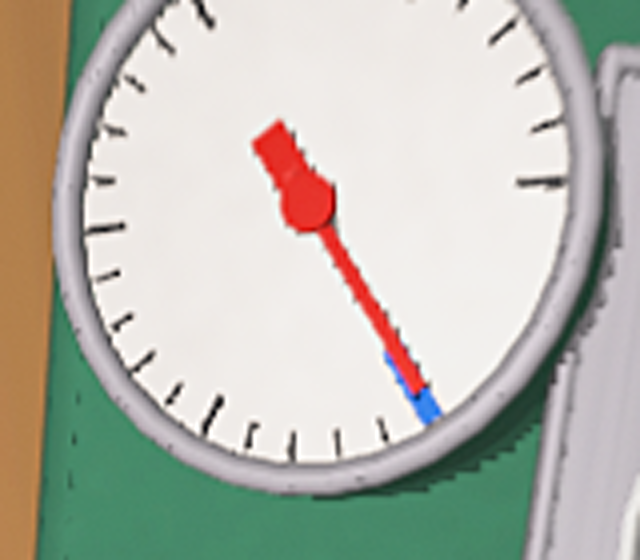

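Request:
apply_moves(offset=[[-3.8, 0.8, 0], [-3.8, 0.8, 0], [-3.8, 0.8, 0], [-3.8, 0.8, 0], [-3.8, 0.8, 0]], delta_rot=[[0, 0, 0], [0, 0, 0], [0, 0, 0], [0, 0, 0], [0, 0, 0]], jaw=7)

```text
time: 11.15
eef_pos: [483.0, 7.9, 188.3]
orientation: [[0.083, 0.997, -0.0], [0.997, -0.083, 0.0], [0.0, -0.0, -1.0]]
force: [1.2, 0.1, 0.4]
finger_gap: 69.9
finger_force: 0.0
```

Request:
apply_moves(offset=[[-3.8, 0.8, 0], [-3.8, 0.8, 0], [-3.8, 0.8, 0], [-3.8, 0.8, 0], [-3.8, 0.9, 0]], delta_rot=[[0, 0, 0], [0, 0, 0], [0, 0, 0], [0, 0, 0], [0, 0, 0]])

```text
time: 11.57
eef_pos: [507.8, -185.2, 188.1]
orientation: [[0.084, 0.996, -0.001], [0.996, -0.084, 0.001], [0.001, -0.001, -1.0]]
force: [1.1, 0.6, 0.8]
finger_gap: 70.0
finger_force: 0.0
```

Request:
apply_moves(offset=[[-3.8, 0.9, 0], [-1, 0.3, 0], [0, 0, 0], [0, 0, 0], [0, 0, 0]], delta_rot=[[0, 0, 0], [0, 0, 7], [0, 0, 7], [0, 0, 6], [0, 0, 0]])

```text
time: 11.98
eef_pos: [515.9, -232.7, 187.7]
orientation: [[0.422, 0.907, -0.001], [0.907, -0.422, 0.001], [0.0, -0.001, -1.0]]
force: [0.4, 0.1, -0.8]
finger_gap: 69.5
finger_force: 0.0
```

Run:
```python
from h import *
np.set_printoptions(precision=2,suppress=True)
bot.camera("top");bot.camera("top");c,s=wc2();save(c,"pics/w9.png");print(s["time"],s["eef_pos"],"tip",s["tip"],s["finger_gap"],s["qpos"],s["orientation"])
T=np.array(s["orientation"])
q=bot.landmark_of("carousel_grip",c)[0];P=pix2z(q["location"],c,165);print(q,P,T.T@(P-s["tip"]))
for q in bot.outline_of("carousel_grip",c)[:1]:
    y,x=np.nonzero(q["pixels"]);print(x.min(),x.max(),y.min(),y.max())
for l in("marked_jar","front_spot"):
  for q in bot.landmark_of(l,c)[:1]:print(l,q["score"],pix2z(q["location"],c,75))
```

```text
12.0833 [ 515.93 -232.04  188.06] tip [ 519.91 -223.42  215.06] 69.98979301001485 [-31.27  14.69  86.17   0.01  79.2   -6.63] [[ 0.42  0.91 -0.  ]
 [ 0.91 -0.42  0.  ]
 [ 0.   -0.   -1.  ]]
{'location': [327.3, 246.0], 'score': 0.92} [ 527.86 -221.28  165.  ] [ 5.24  6.38 50.06]
195 450 84 349
marked_jar 0.74 [ 469.22 -503.86   75.  ]
front_spot 0.92 [ 429.24 -192.18   75.  ]
```

View pics/w9.png

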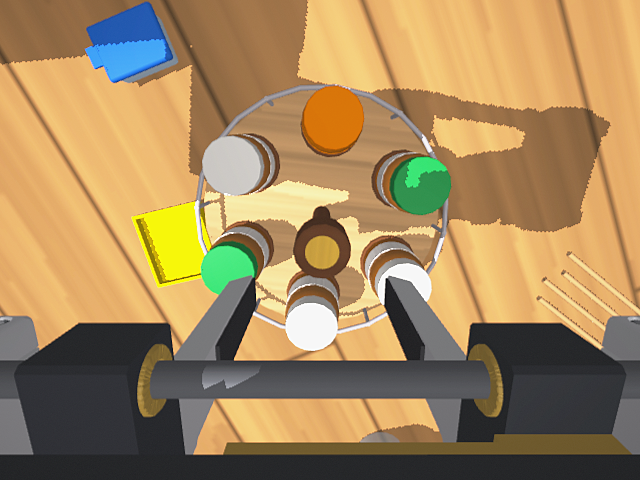

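Request:
apply_moves(offset=[[0.3, 0.15, 1.5], [0, 0, 1.5], [0, 0, 1.5], [0, 0, 1.2], [0, 0, 1.0]], delta_rot=[[0, 0, 0], [0, 0, 0], [0, 0, 0], [0, 0, 0], [0, 0, 0]])

```text
time: 12.75
eef_pos: [518.4, -229.6, 120.6]
orientation: [[0.418, 0.908, -0.001], [0.908, -0.418, 0.0], [0.0, -0.001, -1.0]]
force: [0.8, -0.7, -0.4]
finger_gap: 70.1
finger_force: 0.0
```

Request:
apply_moves(offset=[[0, 0, 0], [0, 0, 0], [0, 0, 0]], delta_rot=[[0, 0, 0], [0, 0, 0], [0, 0, 0]], jaw=4.5)

```text
time: 13.0
eef_pos: [519.3, -230.3, 122.3]
orientation: [[0.419, 0.908, 0.001], [0.908, -0.419, -0.001], [-0.0, 0.001, -1.0]]
force: [0.2, -0.2, 0.5]
finger_gap: 53.4
finger_force: 0.0
```

Request:
apply_moves(offset=[[0, 0, 0], [0, 0, 0], [0, 0, 0], [0, 0, 0]], delta_rot=[[0, 0, 0], [0, 0, 0], [0, 0, 0], [0, 0, 0]], jaw=2.5)

```text
time: 13.33
eef_pos: [518.3, -229.9, 122.3]
orientation: [[0.419, 0.908, -0.0], [0.908, -0.419, 0.0], [-0.0, -0.0, -1.0]]
force: [-2.4, 0.7, 4.1]
finger_gap: 37.2
finger_force: 30.0
```

Request:
apply_moves(offset=[[0, 0.05, 0], [0, 0.08, 0], [0, 0.08, 0], [0, 0.08, 0], [0, 0.08, 0]], delta_rot=[[0, 0, -3], [0, 0, -5], [0, 0, -5], [0, 0, -5], [0, 0, -5]])

```text
time: 13.75
eef_pos: [521.7, -230.7, 122.3]
orientation: [[0.027, 1.0, -0.001], [1.0, -0.027, 0.0], [0.0, -0.001, -1.0]]
force: [-2.9, 1.5, 5.1]
finger_gap: 37.4
finger_force: 30.0
```

Request:
apply_moves(offset=[[0, 0.08, 0], [0, 0.08, 0], [0, 0.08, 0], [0, 0.08, 0], [0, 0.08, 0]], delta_rot=[[0, 0, -5], [0, 0, -5], [0, 0, -5], [0, 0, -5], [0, 0, -5]])

```text
time: 14.17
eef_pos: [525.5, -230.0, 122.3]
orientation: [[-0.398, 0.917, -0.001], [0.917, 0.398, 0.001], [0.001, -0.001, -1.0]]
force: [-2.8, 1.6, 4.5]
finger_gap: 37.3
finger_force: 29.9
```

Request:
apply_moves(offset=[[0, 0.08, 0], [0, 0.08, 0], [0, 0.08, 0], [0, 0.08, 0], [0, 0.08, 0]], delta_rot=[[0, 0, -5], [0, 0, -5], [0, 0, -5], [0, 0, -5], [0, 0, -5]])

```text
time: 14.58
eef_pos: [528.5, -227.7, 122.3]
orientation: [[-0.748, 0.663, -0.001], [0.663, 0.748, 0.001], [0.002, -0.0, -1.0]]
force: [-4.1, 1.8, 5.8]
finger_gap: 37.2
finger_force: 29.9
```

Request:
apply_moves(offset=[[0, 0.08, 0], [0, 0.08, 0], [0, 0.08, 0], [0, 0.08, 0], [0, 0.08, 0]], delta_rot=[[0, 0, -5], [0, 0, -5], [0, 0, -5], [0, 0, -5], [0, 0, -5]])

```text
time: 15.0
eef_pos: [530.4, -224.4, 122.3]
orientation: [[-0.959, 0.285, -0.002], [0.285, 0.959, 0.001], [0.002, -0.0, -1.0]]
force: [-4.8, 2.3, 5.6]
finger_gap: 37.5
finger_force: 29.9
```

Request:
apply_moves(offset=[[0, 0.05, 0], [0, 0.05, 0], [0, 0, 0], [0, 0, 0]], delta_rot=[[0, 0, -4], [0, 0, -3], [0, 0, 0], [0, 0, 0]])

```text
time: 15.33
eef_pos: [530.6, -223.4, 122.3]
orientation: [[-0.985, 0.17, -0.002], [0.17, 0.985, 0.001], [0.002, 0.0, -1.0]]
force: [-3.7, 2.1, 5.3]
finger_gap: 37.0
finger_force: 29.9
```

Run:
```python
from h import *
np.set_printoptions(precision=2,suppress=True)
c,s=wc2();save(c,"pics/w10.png");print(s["time"],s["tip"],s["force"],s["finger_force"],s["qpos"])
A=s["tip"][:2]
def lab(n,e):
    h=cv2.cvtColor(e["image"],cv2.COLOR_RGB2HSV);R=[]
    for nm,z,lo,hi in(("tray",14,(24,140,120),(34,255,255)),("lid",113,(8,150,150),(16,255,255))):
      m=cv2.inRange(h,lo,hi);k,_,st,ce=cv2.connectedComponentsWithStats(m);i=1+st[1:,4].argmax();P=pix2z(ce[i],e,z);v=P[:2]-A
      print(n,nm,st[i],P,np.degrees(np.arctan2(v[1],v[0]))%360,np.hypot(*v))
lab("wrist",c)
for n in("top","scene"):
  e=bot.camera(n);save(e,f"pics/{n}10.png");lab(n,e)
  for l,z in(("marked_jar",75),("front_spot",75)):
    for q in bot.landmark_of(l,e)[:1]:
      P=pix2z(q["location"],e,z);v=P[:2]-A;print(l,round(q["score"],2),P,np.degrees(np.arctan2(v[1],v[0]))%360,np.hypot(*v))
```

```text
15.3333 [ 521.27 -221.79  149.28] [-3.75  2.06  5.25] 29.886607825756073 [ -29.74   17.94   91.09   -0.03   71.09 -109.96]
wrist tray [ 272    0  108   74 7519] [ 351.86 -187.74   14.  ] 168.6354972153968 172.79356014715452
wrist lid [290 259  36  17 260] [ 527.96 -231.99  113.  ] 303.2771398945713 12.207806403142655
top tray [333 300  25  13 107] [ 385.65 -198.86   14.  ] 170.4048298339359 137.54074194506583
top lid [339 275  20  21 309] [ 437.17 -198.34  113.  ] 164.41976598096883 87.30723050155487
marked_jar 0.79 [ 441.51 -195.92   75.  ] 162.0323041031603 83.84420905332428
front_spot 0.67 [ 429.78 -197.06   75.  ] 164.87490438915466 94.76539574961346
scene tray [294 220   8   4  30] [ 354.01 -157.14   14.  ] 158.86702764283814 179.3128093145809
scene lid [ 20 121  31  12 239] [-123.8  -951.66  113.  ] 228.52948908727075 974.0704618064597
marked_jar 0.87 [ 438.31 -196.61   75.  ] 163.11925967199565 86.69040199065304
front_spot 0.66 [ 452.11 -208.11   75.  ] 168.8142356084221 70.49879759295939
```

Request:
apply_moves(offset=[[0, 0.04, 0], [0, 0.03, 0], [0, 0, 0], [0, 0, 0], [0, 0, 0]], delta_rot=[[0, 0, -2.5], [0, 0, -2], [0, 0, 0], [0, 0, 0], [0, 0, 0]])

```text
time: 16.1
eef_pos: [530.7, -222.7, 122.3]
orientation: [[-0.996, 0.092, -0.002], [0.092, 0.996, 0.001], [0.002, 0.0, -1.0]]
force: [-3.6, 1.2, 6.2]
finger_gap: 37.2
finger_force: 29.9
```

Run:
```python
from h import *
np.set_printoptions(precision=2,suppress=True)
c,s=wc2();save(c,"pics/w11.png");print(s["time"],s["tip"],s["force"],s["finger_force"],s["finger_gap"],s["qd"])
A=s["tip"][:2]
def lab(n,e):
    h=cv2.cvtColor(e["image"],cv2.COLOR_RGB2HSV)
    for nm,z,lo,hi in(("tray",14,(24,140,120),(34,255,255)),("lid",113,(8,150,150),(16,255,255))):
      m=cv2.inRange(h,lo,hi);k,_,st,ce=cv2.connectedComponentsWithStats(m)
      for i in 1+st[1:,4].argsort()[::-1][:2]:
        P=pix2z(ce[i],e,z);v=P[:2]-A;print(n,nm,st[i],P,np.degrees(np.arctan2(v[1],v[0]))%360,np.hypot(*v))
lab("wrist",c)
e=bot.camera("top");lab("top",e)
for cc,n in((c,"w"),(e,"top"),(bot.camera("scene"),"scene")):
  for l,z in(("marked_jar",75),("front_spot",75),("pointer_tip",88),("zero_mark",88)):
    for q in bot.landmark_of(l,cc)[:1]:
      P=pix2z(q["location"],cc,z);v=P[:2]-A;print(n,l,round(q["score"],2),P,np.degrees(np.arctan2(v[1],v[0]))%360)
```

```text
16.1 [ 521.27 -221.86  149.29] [-3.59  1.24  6.24] 29.892692863941193 37.240443943599495 [-0.04  0.04 -0.04 -0.03  0.03  0.02]
wrist tray [ 285    0  114   79 7629] [ 351.43 -187.02   14.  ] 168.408392649155 173.3753489169509
wrist tray [297 275  25  37 475] [ 586.14 -241.38   14.  ] 343.249382790504 67.75030813742404
wrist lid [291 259  38  15 184] [ 527.8  -230.91  113.  ] 305.8299241995566 11.169777352324463
wrist lid [300 121  73  33 118] [ 444.32 -201.3   113.  ] 165.03929202948177 79.64157524511879
top tray [332 299  26  13 107] [ 386.22 -196.48   14.  ] 169.3575496783478 137.4046705580317
top tray [346 302   3   1   3] [ 394.66 -197.39   14.  ] 169.06257393836827 128.94601003927949
top lid [343 276  18  20 299] [ 435.74 -204.97  113.  ] 168.83460961110868 87.17309269501486
top marked_jar 0.93 [ 445.1  -204.09   75.  ] 166.87438063219705
top front_spot 0.96 [ 439.38 -201.91   75.  ] 166.31295561771418
top pointer_tip 0.63 [509.56 287.15  88.  ] 91.31736017958518
top zero_mark 0.88 [516.36 287.91  88.  ] 90.55120114728001
scene marked_jar 0.78 [ 431.6  -212.49   75.  ] 174.03556099474494
scene front_spot 0.83 [ 431.87 -201.5    75.  ] 167.17015657195503
scene pointer_tip 0.51 [509.56 286.17  88.  ] 91.32043184149165
scene zero_mark 0.86 [508.21 279.17  88.  ] 91.49243733889746
```

```bash
python3 -c "
from cell import bot
print(bot.job_done())"
```

```text
the job is handed in; nothing more can be done
None
```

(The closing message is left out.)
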